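# Brace a nest of steel beakers in a transport crate

## Robot

A 7-joint arm with a two-finger parallel gripper is mounted at the origin on the work surface. World frame = base frame: x ahead of the robot, y to its left, z up, the work surface at z = 0. Lengths are in m, angles in rad, forces in N, time in s.
With the tool pointing down it reaches from about 0.425 to 0.95 m from the base axis. Payload 4.7 kg.
Tool frame: the origin (TCP) lies between the finger pads; the fingertips stand 25 mm ahead of it and the grasp point (between the pads) lies 6 mm ahead of it; z points along the fingers, y is the line along which they close (so a half turn about z gives the same grasp; the last joint's range is limited). The gripper opens to 85 mm and grips with 20 to 120 N. Pads are 22 mm wide; open, the fingers measure 114 mm over their backs; the gripper's body (76 mm by 85 mm) begins 54 mm behind the grasp point. The pads swing forward as they close: fully open they stand 13 mm farther back than shut.
Start: joints at [-1.27, 0.469, -0.049, 1.532, 0.024, 1.141, -0.082], TCP at [0.219, 0.639, 0.232] pointing down, gripper open.
Joint ranges: [-2.59, 2.59], [-0.33, 1.99], [-1.39, 1.29], [0.1, 2.45], [-1.04, 4.18], [0.21, 1.99], [-2.66, 2.66]. Speed limits (rad/s): [2.57, 2.57, 3.14, 3.14, 3.14, 3.14, 3.14].

## Interface

Orientations are given as a 3x3 rotation matrix whose columns are the frame's x, y, z axes.
In Python, from rig import * gives the robot as it stands. Calls block until the motion is done:
- movep(position, orientation): joint-space move of the TCP to a pose.
- move_l(position, attitude=None, feed=0.15, until_force=None): straight line of the TCP; attitude=None keeps the orientation; feed is the mean speed in m/s. With until_force (N) it stops when the force on the tool has changed by that much, and returns True; else False.
- move_joints(angles): joint-space move.
- command_gripper(opening, newtons=None): finger opening in m; newtons is the grip in N (None keeps the last); returns when the fingers have stopped.
- sleep(seconds).
- inverse_kinematics(position, orientation): joint angles nearest the present ones, or None.
- sense(): the state.
- camera(name): name is "side" or "top"; returns (picture, depth): 420x560x3 uint8, red, green, blue; 420x560 float32, m along the optical axis (not along the pixel's ray), 0 where there is no reading.
- camera_params(name): a dict with "K" (3x3 intrinsics, pixels), "dist" ([k1, k2, p1, p2, k3] as OpenCV has them; the pictures are not rectified), "position" and "rotation" of the camera in the world. Camera axes: x right, y down, z forward; pixel columns grow to the right and rows downward; lengths in m; the calibration is good to about 2 mm. A picture is of the moment at which its call begins. camera_params takes no time and is no camera call.
A pose or a line that the arm cannot do raises Unreachable and nothing moves.
- finish_job(): hands the job in; it is judged then, once.
The state is a dict: "time_s": time; "joint_pos": joint angles; "qd": joint speeds; "joint_efforts": joint torques, N m; "position": TCP position; "tcp_rot": TCP orientation; "wrist_force": force on the tool from outside, world axes, zero at the start; "ft_torque": the same for the moment, N m; "finger_gap": finger opening in m; "gripper_force": force on a finger pad.
Only numpy, scipy, OpenCV 4.12 (cv2) and the standard library are available. Lean on these libraries where they do the work, as an engineer would, in place of code of your own. Each camera call takes 0.05 s, during which the arm holds its last target. There are 200 camera calls.

## Task

Pack the steel ware: stand the wide beaker in the steel dish that is already in the crate base, and the tall slim beaker inside the wide one. Then, as my third hand, slide the wooden cleat flat along the middle of the crate, square to it, so that it pushes the dish back into the foam cradle, and keep pressing the cleat on the dish with a steady 12 newtons or so (never over 25) while I screw it down: finish while still holding it there, do not let go. Keep the beakers upright and leave the other things on the bench where they are.

Things in the scene. Friction and masses are not known exactly. Their poses are not given: they have to be found in the camera images.
- crate: Plywood base of a transport crate, fixed to the bench: a shallow tray 380 mm long (x) by 188 mm wide (y), walls 30 mm high and 9 mm thick, inner floor 12 mm above the bench, end wall 72 mm high at +x. Origin at the centre of its underside; +x points from the near wall along the tray to the foam cradle. Cleat and dish stand on its floor.
- cradle (a joint): How far the dark foam V-cradle at the crate's +x end is squeezed back along crate +x (m): 0 free, at most 0.016. It gives like a spring, 1.5 N per mm (12 N: 8 mm). Two slabs 40 mm high form a V of 120 degrees, open towards -x, which centres the round dish across the crate.
- notch (a point): The apex of the V of the foam cradle's face, on the middle line of the crate at floor height (115 mm along crate +x from the crate's origin when free; it moves back as the foam is squeezed). The dish first touches both slabs when its axis is 48 mm short of the free apex.
- dish_center (a point): Centre, half-way up, of the steel dish that stands loose on the crate floor between cleat and cradle: round, upright, outside diameter 84 mm, height 45 mm, wall 3 mm (inside diameter 78 mm), base 4 mm. About 0.14 kg; pushing the full nest along the floor takes 2 to 5 N of friction. z along its axis, up.
- beaker_center (a point): Centre, half-way up, of the wide steel beaker: a straight round cup standing upright on the bench, outside diameter 66 mm, height 80 mm, wall 3 mm (inside diameter 60 mm), base 4 mm, about 0.12 kg. In the dish it stands on the dish's base, its rim 39 mm above the dish's rim. z along its axis, up.
- tall_center (a point): Centre, half-way up, of the tall slim steel beaker: a straight round cup standing upright on the bench, outside diameter 48 mm, height 115 mm, wall 3 mm, base 4 mm, about 0.10 kg. In the wide beaker its rim ends 39 mm above the wide beaker's rim. z along its axis, up.
- cleat_center (a point): Centre of the loose wooden cleat, 30 mm above its underside, at the crate's near end, within 0.2 rad of its direction. Foot 90 mm (its x) by 120 mm (its y), 12 mm thick, with screw holes at both sides; on it a block 90 mm long, 50 mm wide in y (grip across this), to 60 mm over all. The flat front face, 45 mm from the centre at +x, presses on the dish. About 0.22 kg; pressing down on it adds drag.
- flask_amber: Closed conical flask with amber contents, 72 mm wide, 135 mm high, white wrapped neck with a green band. A bystander: leave it where it is. Origin at the centre of its underside.
- flask_green: Closed conical flask with green contents, 80 mm wide, 150 mm high, white wrapped neck with a green band. A bystander: leave it where it is. Origin at the centre of its underside.
- jar: Closed jar with a black cap and a paper label, 64 mm wide, 85 mm high. A bystander: leave it where it is. Origin at the centre of its underside.
- screws: Small blue plastic bowl of brass screws, 68 mm wide, 28 mm high. A bystander: leave it where it is. Origin at the centre of its underside.
- driver: Green and black cordless screwdriver lying on its side, about 200 by 175 mm, 56 mm high. A bystander: leave it where it is. Origin at the centre of its underside.
- redbox: Small red carton with a white label, 75 by 55 mm, 30 mm high. A bystander: leave it where it is. Origin at the centre of its underside.
Mind the look-alikes: they are no part of the job. What is shaped like the part that bears cleat_center but pink is not meant.

How it is judged:
By the outcome, as a careful person would: the job done as asked, in the order asked, and still so for the second after the job is handed in, while the arm keeps its last pose, push and grip.
It also fails if it takes over 72 s, if anything falls off the work surface, if the arm or the gripper's body presses on something with over 40 N, if the wrist force passes 120 N, or if a joint passes its speed limit or range.

## Working session

There is one attempt and no reset: what is moved stays moved. The work goes in short steps, each a Python script; the robot and the scene stay as the last script left them, time stands still between calls to the robot, and variables do not carry over. Pictures are saved under pics/ and viewed, at most 10 in all, crops included, and the job is handed in when it is done.

```bash
mkdir -p pics; ls; python3 - <<'E'
from rig import *
import cv2,numpy as np
for n in("top","side"):
    p,d=camera(n); cv2.imwrite(f"pics/{n}0.png",cv2.resize(p[:,:,::-1],(784,588)))
    np.savez(f"{n}0.npz",p=p,d=d)
    c=camera_params(n); print(n,c)
s=sense();print(s["time_s"],s["position"],s["tcp_rot"],s["wrist_force"])
E
```

```text
pics
top {'K': array([[531.87776907,   0.        , 277.46859876],
       [  0.        , 531.87776907, 197.48186209],
       [  0.        ,   0.        ,   1.        ]]), 'dist': array([-0.05686931,  0.        ,  0.        ,  0.        ,  0.        ]), 'position': array([ 0.3278996 , -0.01401781,  1.58103536]), 'rotation': array([[ 0.01524853, -0.99387403,  0.10946184],
       [-0.99988266, -0.01499627,  0.00312738],
       [-0.0014667 , -0.10949668, -0.99398608]])}
side {'K': array([[537.45698603,   0.        , 273.34354654],
       [  0.        , 537.45698603, 214.22139526],
       [  0.        ,   0.        ,   1.        ]]), 'dist': array([-0.15521171,  0.        ,  0.        ,  0.        ,  0.        ]), 'position': array([ 0.29053717, -1.2806557 ,  1.32111398]), 'rotation': array([[ 0.98463789, -0.13328533,  0.11279741],
       [-0.17395476, -0.69293356,  0.69970196],
       [-0.0150989 , -0.7085747 , -0.70547425]])}
0.1 [0.21839219 0.63814418 0.23136812] [[-9.46133016e-01  3.23777765e-01 -5.24136239e-04]
 [ 3.23778185e-01  9.46131514e-01 -1.68660443e-03]
 [-5.01831980e-05 -1.76545601e-03 -9.99998440e-01]] [-0.30610841 -0.08723819  0.53035722]
```

View pics/top0.png

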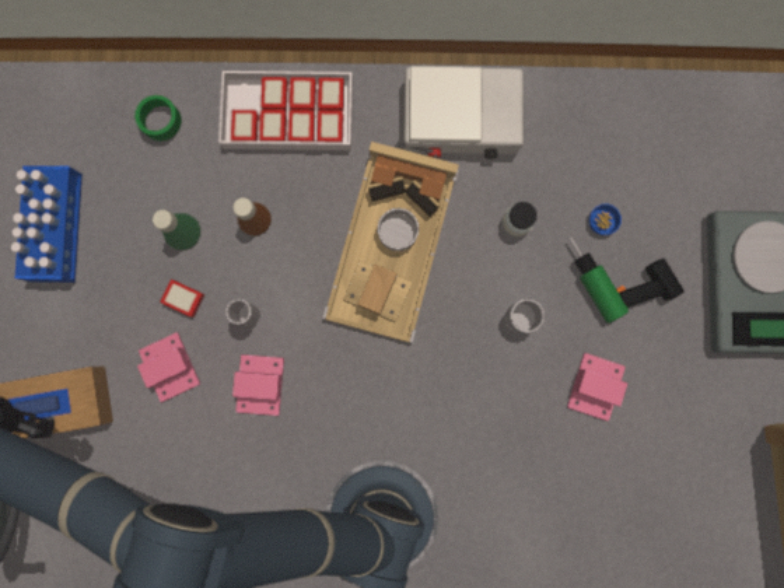

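View pics/side0.png

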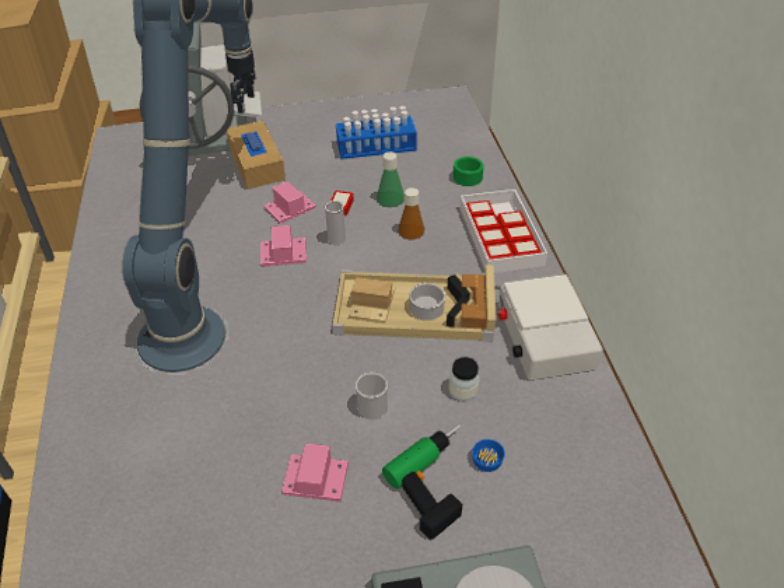

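The scaled top picture shows the wide beaker at (526,317), the tall beaker at (239,312), the dish at (398,230) and the wooden cleat at (378,290) in the crate. There are four cleat-shaped things: three pink ones at (168,366), (258,385) and (598,387), and the bare wooden one at (378,290). The wooden one fits, since it is wood and sits at the crate's near end. Next I measure it and confirm it in a crop.

```bash
cat > h.py <<'E'
from rig import *
import cv2,numpy as np
def cloud(n,p=None,d=None):
    if d is None: p,d=camera(n)
    c=camera_params(n); v,u=np.mgrid[:420,:560]
    uv=cv2.undistortPoints(np.stack([u.ravel(),v.ravel()],1).astype(np.float64)[:,None],c["K"],c["dist"])[:,0]
    X=np.c_[uv,np.ones(len(uv))]*d.reshape(-1,1)
    W=(X@c["rotation"].T+c["position"]).reshape(420,560,3); W[d==0]=np.nan
    return p,W
def near(W,xy,r,z0,z1):
    m=(np.hypot(W[...,0]-xy[0],W[...,1]-xy[1])<r)&(W[...,2]>z0)&(W[...,2]<z1)
    return W[m]
def circ(P):
    from scipy.optimize import least_squares
    f=lambda q:np.hypot(P[:,0]-q[0],P[:,1]-q[1])-q[2]
    r=least_squares(f,[*P[:,:2].mean(0),.03],loss="soft_l1",f_scale=.002); return r.x,len(P)
def down(yaw):  # tool y axis (closing line) at world angle yaw
    c,s=np.cos(yaw),np.sin(yaw); y=np.array([c,s,0]); z=np.array([0,0,-1.]); return np.c_[np.cross(y,z),y,z]
E
python3 - <<'E'
from h import *
for n in("top","side"):
    f=np.load(n+"0.npz"); p,W=cloud(n,f["p"],f["d"])
    if n=="top":
        at=lambda u,v:W[int(v/1.4),int(u/1.4)]
        g={k:at(*q) for k,q in dict(wide=(526,317),tall=(239,312),dish=(398,230),cleat=(378,288),bench=(300,400)).items()}
        print({k:v.round(3) for k,v in g.items()})
        cv2.imwrite("pics/crop0.png",cv2.resize(p[90:260,150:420,::-1],None,fx=2.9,fy=2.9,interpolation=cv2.INTER_CUBIC))
    for k,h,r in(("wide",.08,.05),("tall",.115,.04),("dish",.057,.06)):
        q,N=circ(near(W,g[k],r,h-.006,h+.006)); print(n,k,q.round(4),N)
    P=near(W,g["cleat"],.07,.066,.078); print(n,"cleat",cv2.minAreaRect(P[:,:2].astype(np.float32)*1000),len(P),P[:,2].mean())
    P=near(W,g["dish"],.26,.024,.036); hsv=None
    print(n,"crate",cv2.minAreaRect(P[:,:2].astype(np.float32)*1000),len(P))
    P=near(W,g["dish"],.26,.068,.077);P=P[P[:,0]>g["dish"][0]+.08]
    print(n,"endwall",cv2.minAreaRect(P[:,:2].astype(np.float32)*1000),len(P))
E
```

```text
{'wide': array([ 0.421, -0.3  ,  0.003]), 'tall': array([0.423, 0.309, 0.008]), 'dish': array([ 0.601, -0.027,  0.013]), 'cleat': array([0.472, 0.012, 0.07 ]), 'bench': array([ 0.24 ,  0.174, -0.001])}
top wide [ 0.4188 -0.2907  0.0322] 111
top tall [0.4165 0.2878 0.0232] 58
top dish [ 0.5974 -0.0266  0.0409] 123
top cleat ((470.2012634277344, 14.116710662841797), (49.73068618774414, 90.02542877197266), 67.85809326171875) 501 0.0710374331541126
top crate ((608.5694580078125, -69.92085266113281), (485.658447265625, 427.4619445800781), 5.686764717102051) 1466
top endwall ((785.8563842773438, -94.6510009765625), (240.34796142578125, 116.44996643066406), 75.39358520507812) 546
side wide [ 0.4211 -0.2934  0.0322] 96
side tall [0.4179 0.285  0.0223] 30
side dish [ 0.5992 -0.0304  0.0409] 85
side cleat ((473.16595458984375, 11.531082153320312), (56.32526779174805, 89.98625183105469), 68.74614715576172) 253 0.06980414454187964
side crate ((591.096923828125, -40.80035400390625), (465.4349670410156, 431.0458679199219), 77.66071319580078) 1047
side endwall ((788.2578735351562, -95.82711791992188), (237.1055908203125, 113.89409637451172), 74.04142761230469) 236
```

View pics/crop0.png

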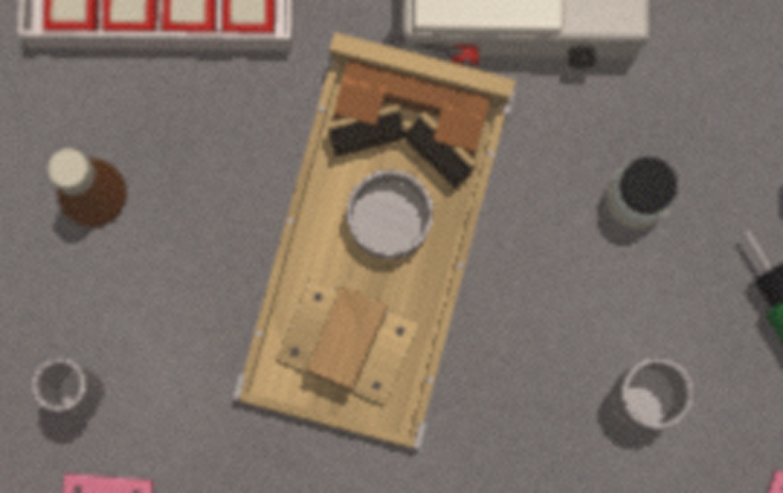

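The crop confirms the bare wooden cleat (crop 345,340), between the near wall and the dish (390,215), with nothing pink in the crate. Top and side agree to 3 mm, so I average them. Next I fit the crate axis and pick the wide beaker.

```bash
cat >> h.py <<'E'
def crate(n,p,W,a=np.radians(-14.8),c0=(.558,-.012)):
    """outer side-wall tops -> (axis angle, mid line point, near outer x)"""
    for _ in range(3):
        e=np.array([np.cos(a),np.sin(a)]); f=np.array([-e[1],e[0]])
        D=W[...,:2]-c0; x=D@e; y=D@f; z=W[...,2]; top=(abs(z-.03)<.005)
        L=[]
        for s in(1,-1):
            m=top&(abs(s*y-.0895)<.009)&(abs(x)<.17)
            L.append(np.polyfit(x[m],y[m],1))
        k=(L[0]+L[1])/2; m=top&(abs(y)<.07)&(x<-.165)&(x>-.215)
        xn=np.median(x[m]); c0=c0+e*(xn+.1855)+f*k[1]; a+=k[0]
    return a,c0,(L[0]-L[1])[1]
WIDE=np.array([.420,-.292]); TALL=np.array([.4172,.2864]); DISH=np.array([.5983,-.0285])
UP=.26
def lift(z,feed=.2):
    p=np.array(sense()["position"]); p[2]=z; return move_l(p,feed=feed)
E
python3 - <<'E'
from h import *
for n in("top","side"):
    f=np.load(n+"0.npz"); p,W=cloud(n,f["p"],f["d"]); a,c,w=crate(n,p,W); print(n,np.degrees(a),c,w)
    e=np.array([np.cos(a),np.sin(a)]);print("dish in crate",(DISH-c)@e,(DISH-c)@[-e[1],e[0]])
best=None
for yaw in np.radians(range(0,180,15)):
    for k in(0,np.pi):
        q=inverse_kinematics([*WIDE,UP],down(yaw+k)); q2=inverse_kinematics([*DISH,UP],down(np.radians(75)+k))
        if q is not None: print(round(np.degrees(yaw+k)),np.round(q,2)) if abs(q[6])<1.3 else 0
E
```

```text
top -14.314425680957608 [ 0.57053938 -0.01256265] 0.1789955341497771
dish in crate 0.03083915261566335 -0.0085789337040035
side -14.300600378703862 [ 0.57268192 -0.01627477] 0.1789104338982043
dish in crate 0.027844004617906058 -0.005518510768834439
0 [-0.46  0.35  1.26  1.92 -0.37  1.13  0.94]
15 [-0.46  0.35  1.26  1.92 -0.37  1.13  1.21]
240 [-0.39  0.29  1.13  1.92 -0.29  1.11 -1.24]
255 [-0.31  0.25  1.01  1.92 -0.24  1.1  -1.03]
270 [-0.4   0.3   1.15  1.92 -0.31  1.11 -0.7 ]
285 [-0.41  0.3   1.16  1.92 -0.31  1.11 -0.43]
300 [-0.42  0.31  1.19  1.92 -0.32  1.12 -0.15]
315 [-0.43  0.32  1.2   1.92 -0.33  1.12  0.12]
330 [-0.44  0.33  1.22  1.92 -0.34  1.12  0.39]
345 [-0.45  0.34  1.24  1.92 -0.36  1.13  0.67]
```

```bash
cat >> h.py <<'E'
A=np.radians(-14.31); C=np.array([.5716,-.0144]); EX=np.array([np.cos(A),np.sin(A)]); EY=np.array([-EX[1],EX[0]])
R=down(A-np.pi/2)
def crd(p): return np.array([(p[:2]-C)@EX,(p[:2]-C)@EY])
E
python3 - <<'E'
from h import *
z=.08-.016+.006
movep([*WIDE,.2],R); move_l([*WIDE,z],feed=.12)
command_gripper(.055,35); s=sense(); print(s["finger_gap"],s["gripper_force"],s["wrist_force"],s["time_s"])
lift(.23); s=sense(); print(s["finger_gap"],s["gripper_force"],s["position"],s["time_s"])
movep([*DISH,.23],R); s=sense(); print(s["position"],s["time_s"])
for n in("top","side"):
    p,W=cloud(n); cv2.imwrite(f"pics/{n}1.png",p[80:300,150:450,::-1])
    # beaker bottom: TCP z .23 -> rim .24
    P=near(W,DISH,.06,.052,.062); print(n,"dish",circ(P) if len(P)>10 else len(P))
E
```

```text
0.06382728580831752 36.2185105739627 [0.461697   2.219392   9.15769589] 5.0167
0.06389366438777684 38.722845007432625 [ 0.42050794 -0.29140936  0.22887934] 5.9667
[ 0.59751976 -0.03096327  0.23004259] 7.175
top dish (array([ 0.59981216, -0.0229948 ,  0.04477631]), 23)
side dish (array([ 0.59960568, -0.03077348,  0.04051853]), 65)
```

```bash
python3 -c "
import cv2,numpy as np
a=cv2.imread('pics/top1.png');b=cv2.imread('pics/side1.png');cv2.imwrite('pics/b1.png',cv2.resize(np.hstack([a,b]),(800,294)))"
```

```text
(no output)
```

View pics/b1.png

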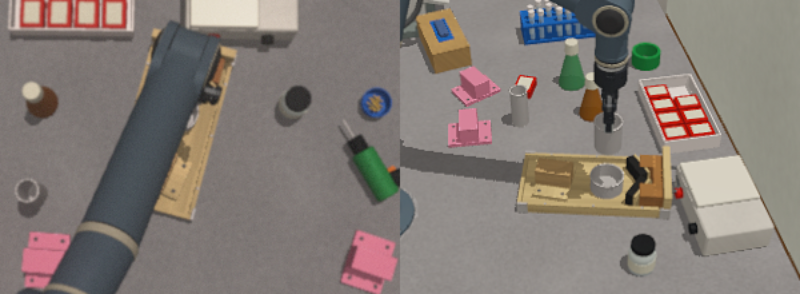

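The side half shows the wide beaker held upright at (608,130), over the dish at (607,180). The top view is blocked by the arm. I'll check the beaker's offset in the side cloud and lower it.

```bash
python3 - <<'E'
from h import *
move_l([*DISH,.20],feed=.1); sleep(.3)
s=sense(); print(s["position"],s["tcp_rot"][2],s["wrist_force"])
p,W=cloud("side"); hsv=cv2.cvtColor(p,cv2.COLOR_RGB2HSV)
for z0,z1 in((.135,.165),(.165,.19),(.185,.205),(.2,.215)):
    m=(np.hypot(*(W[...,:2]-DISH).transpose(2,0,1))<.06)&(W[...,2]>z0)&(W[...,2]<z1)&(hsv[...,2]>90)
    P=W[m]; P=P[P[:,1]<np.median(P[:,1])+.1]
    from scipy.optimize import least_squares
    # known radius 33 mm
    f=lambda q:np.hypot(P[:,0]-q[0],P[:,1]-q[1])-.033
    print(z0,len(P),least_squares(f,[*DISH],loss="soft_l1",f_scale=.002).x, P[:,2].min(),P[:,2].max())
E
```

```text
[ 0.59861129 -0.02851908  0.20049857] [ 8.78720197e-04 -3.50880747e-04 -9.99999552e-01] [ 0.99749589  0.11762133 -1.18389499]
0.135 137 [ 0.59948799 -0.02989211] 0.13537363052968865 0.16458944489339133
0.165 155 [ 0.5987583  -0.03116323] 0.16500803255064267 0.1899624832610236
0.185 141 [ 0.59839431 -0.03264447] 0.18506341263669723 0.20497748232947233
0.2 87 [ 0.59788763 -0.03433107] 0.200095077010926 0.21325419742616392
```

Beaker and dish agree within about 1 mm in the same view, so I lower it.

```bash
python3 - <<'E'
from h import *
move_l([*DISH,.10],feed=.12)
r=move_l([*DISH,.080],feed=.03,until_force=4); s=sense(); print(r,s["position"],s["wrist_force"])
command_gripper(.085); s=sense(); print(s["finger_gap"],s["wrist_force"]); lift(.25)
movep([*TALL,.25],down(A+np.pi/2-np.pi)); s=sense(); print(s["time_s"],s["joint_pos"])
for n in("top","side"):
    p,W=cloud(n)
    print(n,"dish",circ(near(W,DISH,.055,.053,.061)),"wide",circ(near(W,DISH,.055,.091,.101)))
    P=near(W,DISH,.055,.091,.12); print(np.percentile(P[:,2],[5,50,95]))
    q,N=circ(near(W,TALL,.04,.109,.119)); print("tall",q,N)
E
```

```text
True [ 0.59898891 -0.02842841  0.08756038] [ 0.37173054 -0.25832811  4.81890629]
0.08492674823205021 [-0.87760889 -0.36841552 -0.04074486]
12.2167 [-1.48262322  0.23842037  0.9581384   1.94330411 -0.22132371  1.06961287
 -2.25307544]
top dish (array([ 0.5976959 , -0.02658168,  0.04056325]), 105) wide (array([ 0.59710941, -0.02739268,  0.03197454]), 103)
[0.09166223 0.09544598 0.1001522 ]
tall [0.41659426 0.28790093 0.02350282] 33
side dish (array([ 0.60232462, -0.03267431,  0.03472238]), 92) wide (array([ 0.5981916 , -0.03131269,  0.03214347]), 60)
[0.09138126 0.0942787  0.09796073]
tall [0.41826501 0.2838874  0.02359058] 43
```

```bash
python3 - <<'E'
from h import *
G=np.array([.5976,-.0293])
move_l([*TALL,.105],feed=.15)
command_gripper(.037,30); s=sense(); print(s["finger_gap"],s["gripper_force"],s["wrist_force"])
lift(.275); movep([*G,.275],R); move_l([*G,.25],feed=.1); sleep(.3)
s=sense(); print(s["time_s"],s["position"],s["finger_gap"])
from scipy.optimize import least_squares
p,W=cloud("side"); hsv=cv2.cvtColor(p,cv2.COLOR_RGB2HSV)
cv2.imwrite("pics/side2.png",cv2.resize(p[100:300,200:400,::-1],(500,500)))
for z0,z1 in((.15,.175),(.175,.2),(.2,.225)):
    P=near(W,G,.05,z0,z1)
    f=lambda q:np.hypot(P[:,0]-q[0],P[:,1]-q[1])-.024
    print(z0,len(P),least_squares(f,[*G],loss="soft_l1",f_scale=.002).x)
E
```

```text
0.046417935674231955 30.20079393641936 [-0.0405657  -0.20189241  5.15320965]
16.9417 [ 0.59783894 -0.02939802  0.25046178] 0.04609362957033972
0.15 82 [ 0.59848234 -0.02979812]
0.175 88 [ 0.59895699 -0.03010461]
0.2 86 [ 0.59819456 -0.0302802 ]
```

View pics/side2.png

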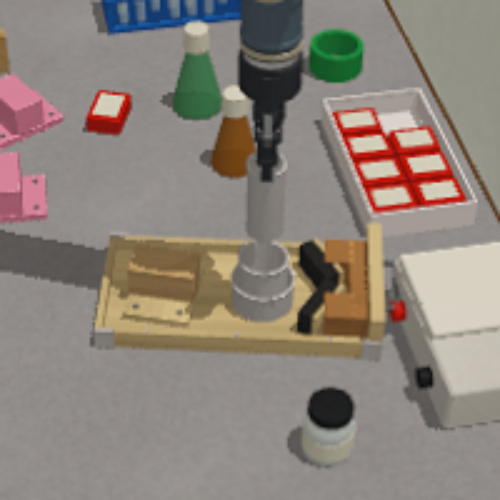

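The wide beaker stands in the dish at (263,280) with the tall beaker right above it at (266,200). I lower it, release, and fetch the cleat.

```bash
python3 - <<'E'
from h import *
G=np.array([.5976,-.0293])
move_l([*G,.14],feed=.12)
r=move_l([*G,.118],feed=.03,until_force=4); s=sense(); print(r,s["position"],s["wrist_force"])
command_gripper(.085); lift(.28,.25)
K=np.array([.4717,.0128]); ya=np.radians(-21.9); print("cleat crate",crd(K))
Rk=down(ya-np.pi/2)
q=inverse_kinematics([*K,.2],Rk); print(q)
movep([*K,.2],Rk)
for n in("top","side"):
    p,W=cloud(n); cv2.imwrite(f"pics/{n}3.png",cv2.resize(p[100:300,200:400,::-1],(400,400)))
    for nm,h,r in(("dish",.057,.05),("wide",.096,.05),("tall",.135,.04)):
        q,N=circ(near(W,G,r,h-.004,h+.004)); print(n,nm,q.round(4),N)
    P=near(W,G,.03,.10,.2); print("top z",np.percentile(P[:,2],[5,95,99]))
print(sense()["time_s"])
cv2.imwrite("pics/b3.png",np.hstack([cv2.imread("pics/top3.png"),cv2.imread("pics/side3.png")]))
E
```

```text
True [ 0.59830902 -0.02918494  0.12594814] [0.12560268 1.03558366 5.51874636]
cleat crate [-0.10352334  0.00166396]
[-1.10700286  0.34215445  1.23381416  2.0801704  -0.39090598  0.98096937
 -1.61995018]
top dish [ 0.5984 -0.0272  0.04  ] 65
top wide [ 0.5978 -0.0273  0.0312] 70
top tall [ 0.5963 -0.028   0.0231] 68
top z [0.10152643 0.13764522 0.13876675]
side dish [ 0.6014 -0.0262  0.0391] 58
side wide [ 0.5965 -0.0317  0.0267] 68
side tall [ 0.5977 -0.0329  0.0236] 33
top z [0.10344294 0.13412583 0.1363442 ]
20.5833
```

View pics/b3.png

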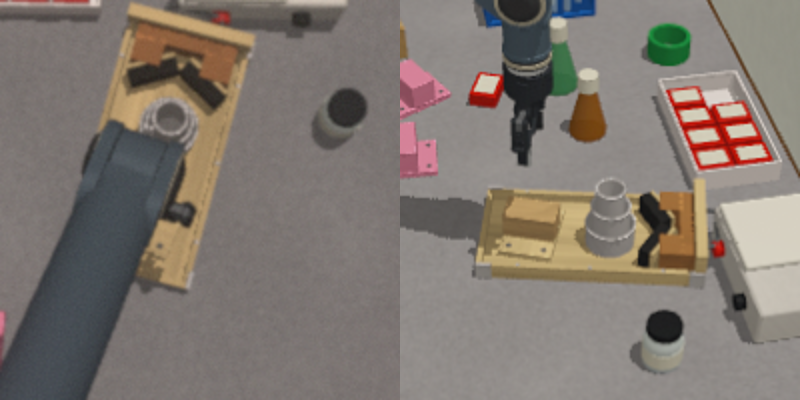

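The nest is right: tall in wide in dish, concentric, rims at 0.057, 0.096 and 0.135. Now I grip the cleat a little behind its centre, unload it vertically and square it to the crate.

```bash
cat >> h.py <<'E'
def F(n=6):
    f=[]
    for _ in range(n): f.append(sense()["wrist_force"]); sleep(.03)
    f=np.mean(f,0); return np.array([f[:2]@EX,f[:2]@EY,f[2]])
E
python3 - <<'E'
from h import *
K=np.array([.4717,.0128]); ya=np.radians(-21.9); off=.012
g=K-off*np.array([np.cos(ya),np.sin(ya)]); Rk=down(ya-np.pi/2)
move_l([*g,.075],Rk,feed=.15); print("free",F())
r=move_l([*g,.058],feed=.05,until_force=6); print(r,F())
command_gripper(.04,50); s=sense(); print(s["finger_gap"],s["gripper_force"],s["position"],F())
z=s["position"][2]
for i in range(6):
    f=F()
    if f[2]<1.5: break
    z+=.0004; move_l([*g,z],feed=.01)
print(i,z,F())
t=C+EX*(-.1035-off)
move_l([*t,z],R,feed=.04); sleep(.2); s=sense(); print(crd(s["position"]),s["position"][2],s["tcp_rot"][:,1],F(),s["time_s"])
E
```

```text
free [-0.05616321  0.22514698  0.02081084]
False [-0.02744517  0.0815495   0.15967843]
0.04877561582025849 51.859007477760315 [0.46088246 0.01751509 0.05843526] [-1.27463941  0.77381716  5.29194448]
1 0.05883526038873485 [-0.29397149 -0.19642865 -2.05797497]
[-1.15526700e-01  7.82356937e-05] 0.05878524843154708 [-2.48186046e-01 -9.68712370e-01  1.75695385e-04] [ 0.13380383  0.01440237 -1.79242177] 24.4167
```

```bash
python3 - <<'E'
from h import *
z=.05873; off=.012
T=lambda xc:np.r_[C+EX*(xc-off),z]
move_l(T(-.1035),feed=.01); print("lowered",F())
move_l(T(-.075),feed=.03); print("free slide",F())
x=-.075
r=move_l(T(-.026),feed=.03,until_force=9); s=sense(); print(r,crd(s["position"])+[off,0],s["position"][2],F(),s["time_s"])
p,W=cloud("side"); cv2.imwrite("pics/side4.png",cv2.resize(p[130:290,210:410,::-1],(600,480)))
G=C+EX*.06
for h in(.057,.096,.135):
    P=near(W,G,.055,h-.004,h+.004)
    if len(P)>10: q,N=circ(P); print(h,crd(q),q[2],N)
E
```

```text
lowered [ 0.01457017 -0.19842948 -1.61936702]
free slide [-0.3638473  -0.27282669 -1.85628093]
False [-2.59692416e-02  2.55541477e-05] 0.0587226751080562 [-2.14899438  0.13728898 -0.8626803 ] 28.15
0.057 [ 0.06176658 -0.00080085] 0.04136448295428181 87
0.096 [ 0.05852474 -0.00790969] 0.027560511805253377 76
0.135 [ 0.05987789 -0.00909443] 0.023164586129258046 37
```

View pics/side4.png

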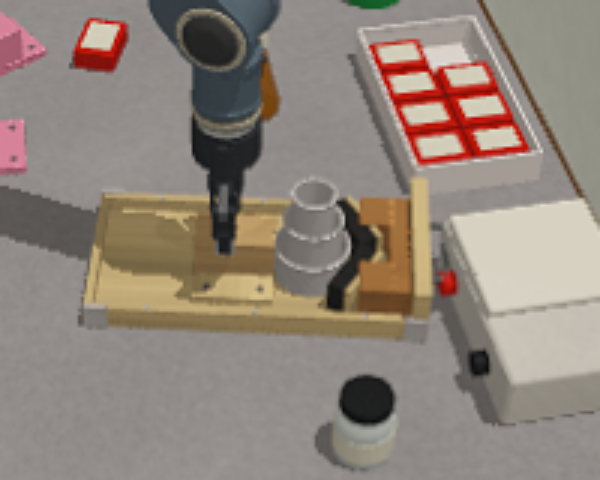

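The nest is upright at (315,235) and the cleat is square against it, just short of the foam. I'll lower by 0.1 mm, then press on in small steps while reading the force.

```bash
python3 - <<'E'
from h import *
z=.05863; off=.012
T=lambda xc:np.r_[C+EX*(xc-off),z]
x=-.026; move_l(T(x),feed=.01); print(F())
while x<-.004:
    f=F(3)
    print(round(x*1000,1),f.round(2))
    if f[0]<-12.3: break
    x+=.001 if f[0]>-9.5 else .0004; move_l(T(x),feed=.015)
sleep(.5); s=sense(); print(x,crd(s["position"])+[off,0],s["position"][2],F(),s["ft_torque"],s["time_s"])
E
```

```text
[-2.65196799 -0.1344325  -0.12999093]
-26.0 [-2.52 -0.01 -0.2 ]
-25.0 [-3.14 -0.45  0.32]
-24.0 [-2.41 -0.52  0.4 ]
-23.0 [-2.69 -0.13  0.4 ]
-22.0 [-4.79 -0.61  2.91]
-21.0 [-6.27  0.34  4.23]
-20.0 [-7.57  0.02  6.27]
-19.0 [-9.02  0.43  8.14]
-18.0 [-10.64   0.34   9.87]
-17.6 [-11.32   0.49  10.11]
-17.2 [-12.19   0.13  11.43]
-16.8 [-12.78   0.55  11.69]
-0.01679999999999999 [-0.02005597  0.00011103] 0.05858501990055136 [-12.64986597   0.6967745   11.74785638] [ 6.04167438e-01  2.57745019e+00 -4.17914982e-04] 33.3
```

The vertical load has grown to 11.7 N, which adds floor drag. I'll lift the command slightly to unload it, then re-trim the push.

```bash
python3 - <<'E'
from h import *
z=.05863; off=.012; x=-.0168
T=lambda:np.r_[C+EX*(x-off),z]
for i in range(25):
    f=F(3); print(round(x*1000,1),round(z*1000,2),f.round(2))
    dz=abs(f[2]-.5)>1.5; dx=abs(f[0]+12.8)>.7
    if not(dz or dx): break
    if dz: z+=np.clip((f[2]-.5)*5e-5,-2e-4,3e-4)
    if dx: x+=np.clip((f[0]+12.8)*3e-4,-8e-4,8e-4)
    move_l(T(),feed=.01)
sleep(.5); s=sense(); print(crd(s["position"])+[off,0],s["position"][2],s["tcp_rot"],F(),s["finger_gap"],s["time_s"])
for n in("side","top"):
    p,W=cloud(n); cv2.imwrite(f"pics/{n}5.png",cv2.resize(p[130:290,210:410,::-1],(400,320)))
    G=C+EX*.068
    for h in(.057,.096,.135):
        P=near(W,G,.055,h-.004,h+.004)
        if len(P)>10: q,N=circ(P); print(h,crd(q),q[2],N)
cv2.imwrite("pics/b5.png",np.hstack([cv2.imread(f"pics/{n}5.png") for n in("side","top")]))
E
```

```text
-16.8 58.63 [-12.38   0.56  11.84]
-16.8 58.93 [-11.88   0.19   8.64]
-16.5 59.23 [-10.34   0.84   6.2 ]
-15.8 59.51 [-10.63   0.55   5.19]
-15.1 59.75 [-10.26   0.36   4.59]
-14.4 59.95 [-10.89   0.68   3.98]
-13.8 60.13 [-11.06   0.58   3.51]
-13.3 60.28 [-11.7    0.14   3.9 ]
-12.9 60.45 [-11.55   0.77   2.63]
-12.6 60.56 [-11.48   0.74   2.21]
-12.2 60.64 [-11.59   0.82   2.93]
-11.8 60.76 [-12.61   1.15   2.19]
-11.8 60.85 [-12.21   0.56   1.23]
[-0.01681548  0.00042742] 0.0591600762740571 [[ 9.69026158e-01 -2.46743438e-01 -1.02947250e-02]
 [-2.46719570e-01 -9.69080425e-01  3.54732967e-03]
 [-1.08516968e-02 -8.97545108e-04 -9.99940716e-01]] [-11.74082549   1.33243398   1.52406653] 0.048683014677861576 38.3
0.057 [0.0726006  0.00296295] 0.043847647562563756 82
0.096 [ 0.06995281 -0.00813719] 0.028091938465771557 70
0.135 [ 0.06881196 -0.00950345] 0.02351562975899537 38
0.057 [0.07122753 0.00097668] 0.04539058303318219 74
0.096 [ 0.06617506 -0.00674181] 0.03024549448437448 35
0.135 [ 0.06688869 -0.00580083] 0.022800525488127985 41
```

View pics/b5.png

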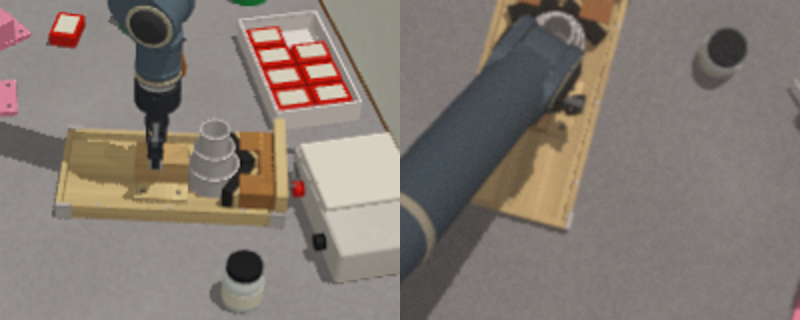

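The cleat is on the dish and the dish sits in the V, nest upright (side half, 213,160). The tool has sagged 0.6° in pitch under load, so I level it so that the cleat lies flat, then trim again.

```bash
python3 - <<'E'
from h import *
ey=np.r_[EY,0]; off=.012; x=-.0118; z=.06085; ph=0.; y=0.
def go():
    Rc=cv2.Rodrigues(ey*-ph)[0]@R; move_l(np.r_[C+EX*(x-off)+EY*y,z],Rc,feed=.01)
for i in range(30):
    f=F(3); s=sense(); t=s["tcp_rot"][2][0]; yy=crd(s["position"])[1]
    print(round(x*1000,1),round(z*1000,2),round(ph,4),f.round(2),"tilt",round(t,4),"y",round(yy*1000,2))
    dz=abs(f[2]-1)>1.5; dx=abs(f[0]+12.7)>.6; dt=abs(t)>.0015
    if not(dz or dx or dt): break
    if dz: z+=np.clip((f[2]-1)*5e-5,-2e-4,2e-4)
    if dx: x+=np.clip((f[0]+12.7)*3e-4,-6e-4,6e-4)
    if dt: ph+=np.clip(-t*.6,-.002,.002)
    if abs(yy)>.0003: y-=np.clip(yy*.5,-1e-4,1e-4)
    go()
sleep(.5); s=sense(); print(crd(s["position"])+[off,0],s["position"][2],s["tcp_rot"],F(10),s["time_s"])
E
```

```text
-11.8 60.85 0.0 [-11.79   0.59   1.15] tilt -0.0108 y 0.4
-11.5 60.85 0.002 [-12.01   0.73   1.3 ] tilt -0.0091 y 0.41
-11.3 60.85 0.004 [-12.17   0.88   1.  ] tilt -0.0074 y 0.35
-11.3 60.85 0.006 [-11.78   1.27   1.07] tilt -0.0054 y 0.36
-11.0 60.85 0.008 [-11.92   0.62   1.44] tilt -0.0038 y 0.32
-10.8 60.85 0.01 [-12.9    1.49   1.65] tilt -0.0021 y 0.29
-10.8 60.85 0.0112 [-12.31   1.03   1.37] tilt -0.0009 y 0.29
[-0.0164154   0.00027562] 0.058903819508530665 [[ 9.69203419e-01 -2.46260792e-01 -5.95844797e-04]
 [-2.46259697e-01 -9.69202727e-01  1.49524063e-03]
 [-9.45713543e-04 -1.30245977e-03 -9.99998705e-01]] [-12.18140224   1.28634462   1.37598242] 41.3
```

```bash
python3 - <<'E'
from h import *
sleep(1.5); f=F(10); s=sense(); print(f,s["finger_gap"],s["gripper_force"],s["time_s"])
if -14.5<f[0]<-10.5: print(finish_job())
E
```

```text
[-12.22645725   1.42526874   1.23392558] 0.048813838877848396 52.17966020107269 43.4667
the job is handed in; nothing more can be done
None
```

The wide beaker stands in the dish with the tall one inside it. The cleat, level and square to the crate, holds the dish in the foam cradle at a steady 12.2 N at the wrist, roughly 11–12 N on the dish after cleat drag; I handed the job in at 43.5 s, still gripping and pressing.

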